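# Put the mouse away in its charging garage through the sprung flap

## Task

Put the mouse away in its charging garage: stand it in front of the garage with its nose (the wheel end) toward the flap, and push it in along the worktop, through the two-leaf sprung flap, until its nose bears firmly on the sprung charging pad hidden under the roof. Feel for the pad and press gently, do not ram it; then take the hand out so that the mouse stays inside and both flap leaves swing shut behind it. Do not shove the garage or disturb the steel cup, the eraser and the clip tin.

Things in the scene. Friction and masses are not known exactly. Their poses are not given: they have to be found in the camera images.
- mouse: White computer mouse, rounded, 110 long x 60 wide x 36 mm high, 0.07 to 0.15 kg. Origin: centre of its underside; +x toward its nose (the end with the wheel), +z up. Grasp it from above across its 60 mm width. Starts lying beyond the garage, seen from the robot.
- mouse_nose (a point): Foremost point of the mouse, 55 mm ahead of its origin, 12 mm above its underside.
- mouse_tail (a point): Rearmost point of the mouse, 55 mm behind its origin, 12 mm above its underside. Push here with the fingertips.
- dock: Light-wood charging garage fixed at the right, 98 wide x 258 long x 48 mm high, no floor: the mouse slides on the worktop. Origin: on the worktop, mid flap line; +x points into the bay; the mouth faces roughly world +y. x = -8 to 103 mm is open above for downward fingers, walls 42 mm high, 86 mm apart; from 80 mm they funnel to 66 mm; x = 103 to 250 mm is roofed, underside 42 mm up.
- dock_mouth (a point): Middle of the flap line, 20 mm above the worktop (dock x = 0, y = 0); axes as the dock. A tall globe on a stand (ring 0.41 m across at 0.33 m height, 0.55 m high in all) stands at world x 0.71, y 0.05, ahead of the robot and left of the garage, and is in the arm's way: swing past it with the hand within 0.38 m of the base axis.
- left_flap (a joint): Flap leaf at the dock's +y side: upright grey plate, 39 wide x 37 high x 4 mm, on an upright pin 41.5 mm off the middle. 0 = shut; swings only into the bay, to 1.55 rad. A light spring shuts it (0.4 N at its free edge when shut, 1.8 N fully open). It sweeps 41 mm deep, so it shuts only when all in the bay lies beyond that.
- right_flap (a joint): The mirror leaf at the -y side, same values; open, the leaves leave 78 mm between them.
- contact_unit: Contact unit hidden under the roof; origin (fixed housing) on the worktop 240 mm behind the flap line. Before it stands a 50 mm wide sprung pad on a carriage: its free face lies anywhere 159 to 197 mm behind the flap line, unseen and unmeasured; feel for it. It gives 5 mm at 2.2 N/mm, then is rigid. Firmly: over 4 N for 0.1 s; over 18 N harms it. Let go, it may push the mouse back some mm (fine).
- steel_cup: Bystander: steel cup, 33 mm across, 63 mm high, stands behind the mouse. Origin: centre of its underside.
- eraser: Bystander: eraser, 19 x 42 x 12 mm, lies on the worktop left of the garage's mouth. Origin: centre of its underside.
- clip_tin: Bystander: shallow round tin, 68 mm across, 20 mm high, right of the mouse, behind the garage. Origin: centre of its underside.
There are look-alikes about, which are no part of the job. Leave any black or red look-alike of the mouse alone.

How it is judged:
On the way, in this order (a step that is already met when the one before it is completed fails the run):
1. the mouse, lying on the worktop, goes nose first through the flap: both leaves pushed more than 0.5 rad open, nose past the flap line, tail still outside (value of joint each of left_flap, right_flap above 0.5 rad and x of mouse_nose in the frame of dock above 0.02 m and x of mouse_tail in the frame of dock below 0 m and height (world z) of mouse below 0.012 m), for 0.1 s.
2. the mouse's nose bears on the hidden charging pad with more than 4 N (contact force between mouse and contact_unit above 4 N and x of mouse_nose in the frame of dock above 0.15 m), for 0.1 s.
At the end, for the whole second after the job is handed in: The mouse lies flat and still on the worktop inside the garage, nose at least 147 mm and tail at least 38 mm behind the flap line, and both flap leaves are shut behind it (within 0.08 rad) (x of mouse_nose in the frame of dock above 0.147 m and x of mouse_tail in the frame of dock above 0.038 m and value of joint each of left_flap, right_flap below 0.08 rad and height (world z) of mouse below 0.008 m and angle between mouse's own z axis and vertical below 0.12 rad and linear speed of mouse below 0.01 m/s); the robot touches nothing.
It fails at once if the mouse is rammed against the charging pad with more than 18 N (contact force between mouse and contact_unit above 18 N).
It fails at once if the fingers shove the garage or its flap with more than 15 N (contact force between the fingers and dock above 15 N).
It fails at once if the steel cup is moved more than 20 mm (distance of steel_cup from where it was at the start of the episode above 0.02 m).
It fails at once if the eraser is moved more than 20 mm (distance of eraser from where it was at the start of the episode above 0.02 m).
It fails at once if the clip tin is moved more than 20 mm (distance of clip_tin from where it was at the start of the episode above 0.02 m).
It also fails if it takes over 58 s, if anything falls off the work surface, if the arm or the gripper's body presses on something with over 40 N, if the wrist force passes 120 N, or if a joint passes its speed limit or range.

## Robot

A 6-joint arm with a two-finger parallel gripper is mounted at the origin on a cart in front of the work surface, level with it; the furniture and walls round the work are solid. World frame = base frame: x ahead of the robot, y to its left, z up, the work surface at z = 0. Lengths are in m, angles in rad, forces in N, time in s.
With the tool pointing down it reaches from about 0.275 to 0.725 m from the base axis. Payload 15.9 kg.
Tool frame: the origin (TCP) lies midway between the tips of the shut fingers; the grasp point (between the pads) lies 19 mm behind it (manip.grip_depth is the z of the grasp point in the tool frame, in m); z points along the fingers, y is the line along which they close (so a half turn about z gives the same grasp; the last joint's range is limited). The gripper opens to 85 mm and grips with 20 to 120 N. Pads are 22 mm wide; open, the fingers measure 114 mm over their backs; the gripper's body (76 mm by 85 mm) begins 54 mm behind the grasp point. The pads swing forward as they close: fully open they stand 13 mm farther back than shut.
Start: joints at [-1.118, 0.213, -0.034, 1.323, 0, 1.571], TCP at [0.219, -0.45, 0.231] pointing down, gripper open.
Joint ranges: [-2.98, 2.98], [-0.74, 1.72], [-1.14, 1.35], [-2.1, 2.04], [-1.57, 1.44], [-3.14, 3.14]. Speed limits (rad/s): [1.89, 1.89, 2.39, 2.57, 3.14, 3.14].

## Interface

Orientations are given as [roll, pitch, yaw] about the fixed x, y, z axes, in that order (R = Rz(yaw) Ry(pitch) Rx(roll)).
In Python, from rig import manip, read_camera, order, search_frame, tip_of gives the robot as it stands.
- The arm moves only by the tool send_rows, never from a script. Its argument "targets" is a list of rows, each a list of 2 entries, a list of its own where there are three numbers: the shift along the tool's x, y, z in m, then the turn about the tool's z in degrees. In form: [[[tx, ty, tz], spin], ...]. A call has 1 to 8 rows; each row is the pose to reach, as a shift and turn from the pose commanded when the call began, along the tool's axes at that moment; what a row does not reach only later rows make up. A row lasts 1/8 s, in which the tool goes at most 62.5 mm and 10.7 degrees, less where a joint would pass 70% of its speed; a pose out of reach is approached as far as the arm can. A call with a gripper value outside its range is refused whole. "fingers" is the closure, from -1 (fully open) to 1 (shut), set as the call begins (left out, the last holds). The fingers move at their own pace and stop on an object; "squeeze" is the grip in N (left out, the last holds). Time passes only in rows, so rows that repeat a pose let the fingers close. It gives the time, the measured TCP pose, the force, the opening and the grip force at its end, in the units of the state.
- manip.observe(): the state, without advancing time (a new reading comes with each control period).
- read_camera(name): name is "scene" or "top" or "wrist"; returns a dict with "image" (384x512x3 uint8, blue, green, red), "depth" (384x512 float32, m along the optical axis (not along the pixel's ray), 0 where there is no reading), "K" (3x3 intrinsics, pixels), "extrinsics" (4x4, takes a point from camera to world coordinates). Camera axes: x right, y up, looking along -z (the intrinsics and any distortion apply to the point x, -y, -z); pixel columns grow to the right and rows downward; lengths in m; the calibration is good to about 2 mm. A picture is of the moment at which its call begins.
- order.sign_off(): hands the job in; it is judged then, once.
Trained networks look in a picture, given as the dict that the camera call returned (one of the last four; its "shot" number tells which), for a name from the list of things; names that differ only in an ending like _2 or _b are one class to them, and where a whole thing is asked for, a point or a joint stands for the part that bears it (a point fixed in the world has none). Each returns a list of dicts, best first, with "conf" (0 to 1); they miss things now and then, are a little off and sometimes report something else, mostly with a low value. They report only what shows in the picture. A call takes as long as a camera call. They do not tell look-alikes from the thing itself.
- search_frame(label, picture): "rect" ([left, top, right, bottom] in pixels, round what is visible of it).
- tip_of(label, picture): "point" ([column, row] in pixels: a listed point, or the origin of a listed thing).
The state is a dict: "time_s": time; "joint_positions": joint angles; "qd": joint speeds; "effort": joint torques, N m; "tcp_pos": TCP position; "ee_rot": TCP orientation; "force": force on the tool from outside, world axes, zero at the start; "torque": the same for the moment, N m; "finger_gap": finger opening in m; "finger_force": force on a finger pad.
Only numpy, scipy, OpenCV 4.12 (cv2) and the standard library are available. Lean on these libraries where they do the work, as an engineer would, in place of code of your own. Each camera call takes 0.05 s, during which the arm holds its last target. There are 200 camera calls.

## Working session

There is one attempt and no reset: what is moved stays moved. The work goes in short steps, Python scripts to look and compute and a tool call to move; the robot and the scene stay as the last step left them, time stands still between calls to the robot, and variables do not carry over. Pictures are saved under pics/ and viewed, at most 10 in all, crops included, and the job is handed in when it is done.

Besides the shell and the picture viewer there is one more tool, called after "Request:" as a command line: name --argument value ..., lists and objects as JSON in quotes. send_rows: Moves the arm, as the interface text tells. Its arguments: {"type":"object","properties":{"targets":{"type":"array"},"fingers":{"type":"number"},"squeeze":{"type":"number"}},"required":["targets"]}

```bash
ls; mkdir -p pics
cat > h.py <<'E'
import numpy as np, cv2
from rig import manip, read_camera, order, search_frame, tip_of
def P(pic,u,v,z=None):
    K=pic["K"];T=pic["extrinsics"]
    r=np.array([(u-K[0,2])/K[0,0],-(v-K[1,2])/K[1,1],-1.0])
    if z is None:
        d=pic["depth"][int(round(v)),int(round(u))]; return T[:3,:3]@(r*d)+T[:3,3]
    w=T[:3,:3]@r; return T[:3,3]+w*(z-T[2,3])/w[2]
def cloud(pic):
    K=pic["K"];T=pic["extrinsics"];d=pic["depth"];v,u=np.indices(d.shape)
    p=np.stack([(u-K[0,2])/K[0,0]*d,-(v-K[1,2])/K[1,1]*d,-d],-1)
    return p@T[:3,:3].T+T[:3,3]
E
python3 - <<'E'
from h import *
print({k:np.round(v,3).tolist() if not isinstance(v,float) else v for k,v in manip.observe().items()}, manip.grip_depth)
for c in ["scene","top"]:
    p=read_camera(c); cv2.imwrite(f"pics/{c}0.png",p["image"]); np.savez(f"{c}0.npz",**p)
    print(c,p["K"].tolist(),p["extrinsics"][:3,3])
    for n in ["mouse","mouse_nose","mouse_tail","dock","dock_mouth","steel_cup","eraser","clip_tin","left_flap","right_flap"]:
        for d in tip_of(n,p)[:3]:
            u,v=d["point"]; print(n,round(d["conf"],2),np.round([u,v]),np.round(P(p,u,v),3), np.round(P(p,u,v,0.0),3))
        if n=="mouse": print([ (round(d["conf"],2),np.round(d["rect"])) for d in search_frame(n,p)])
E
```

```text
pics
{'time_s': 0.0, 'joint_positions': [-1.118, 0.213, -0.035, 1.323, -0.0, 1.571], 'qd': [-0.0, 0.0, -0.001, -0.0, -0.001, 0.001], 'effort': [-0.004, -68.617, 48.712, 0.018, -0.0, 0.0], 'tcp_pos': [0.219, -0.449, 0.231], 'ee_rot': [-3.14, 0.0, 0.453], 'force': [0.01, 0.509, 0.115], 'torque': [-0.034, -0.005, 0.044], 'finger_force': 0.0, 'finger_gap': 0.08487635256443408} -0.0187
scene [[422.5934208328612, 0.0, 254.49722330169163], [0.0, 422.5934208328612, 200.62135687242449], [0.0, 0.0, 1.0]] [-0.00634993 -1.30018324  0.70301061]
mouse 0.95 [219. 270.] [ 0.313 -0.506  0.027] [ 0.325 -0.474  0.   ]
mouse 0.88 [276. 209.] [ 0.598 -0.306  0.023] [ 0.618 -0.273  0.   ]
mouse 0.57 [275. 296.] [ 0.385 -0.663  0.031] [ 0.403 -0.633  0.   ]
[(0.79, array([262., 273., 294., 314.])), (0.71, array([197., 258., 240., 280.])), (0.61, array([264., 199., 293., 218.]))]
mouse_nose 0.97 [197. 264.] [ 0.282 -0.423 -0.002] [ 0.281 -0.425  0.   ]
mouse_nose 0.91 [283. 280.] [ 0.431 -0.622  0.031] [ 0.451 -0.591  0.   ]
mouse_nose 0.62 [286. 214.] [ 0.619 -0.333  0.012] [ 0.63  -0.316  0.   ]
mouse_tail 0.91 [273. 313.] [ 0.367 -0.681  0.003] [ 0.369 -0.678  0.   ]
mouse_tail 0.83 [262. 202.] [ 0.584 -0.243  0.02 ] [ 0.601 -0.211  0.   ]
mouse_tail 0.75 [238. 267.] [ 0.361 -0.511  0.02 ] [ 0.372 -0.489  0.   ]
dock 0.95 [239. 226.] [ 0.437 -0.367  0.042] [ 0.466 -0.307  0.   ]
dock_mouth 0.72 [240. 221.] [ 0.468 -0.308  0.018] [ 0.481 -0.281  0.   ]
steel_cup 0.71 [319. 219.] [ 0.695 -0.405  0.009] [ 0.705 -0.393  0.   ]
steel_cup 0.39 [276. 212.] [ 0.594 -0.315  0.015] [ 0.607 -0.293  0.   ]
clip_tin 0.82 [322. 232.] [ 0.664 -0.465  0.005] [ 0.668 -0.459  0.   ]Traceback (most recent call last):
  File "<stdin>", line 7, in <module>
ValueError: it knows: clip_tin, contact_unit, dock, dock_mouth, eraser, mouse, mouse_nose, mouse_tail, steel_cup
```

Run:
```python
from h import *
p=read_camera("top"); cv2.imwrite("pics/top0.png",p["image"]); np.savez("top0.npz",**p)
for n in ["mouse","mouse_nose","mouse_tail","dock","dock_mouth","steel_cup","eraser","clip_tin"]:
    for d in tip_of(n,p)[:3]:
        u,v=d["point"]; print(n,round(d["conf"],2),np.round([u,v]),np.round(P(p,u,v),3), np.round(P(p,u,v,0.0),3))
    if n=="mouse": print([ (round(d["conf"],2),np.round(d["rect"])) for d in search_frame(n,p)])
a=cv2.imread("pics/scene0.png");cv2.imwrite("pics/scene0c.png",cv2.resize(a[150:350,120:380],None,fx=3,fy=3,interpolation=2)[:600,:780])
```

```text
mouse 0.73 [379. 245.] [ 0.396 -0.618  0.036] [ 0.399 -0.631  0.   ]
mouse 0.66 [323. 277.] [ 0.318 -0.472  0.035] [ 0.318 -0.479  0.   ]
mouse 0.65 [242. 172.] [ 0.591 -0.275  0.032] [ 0.601 -0.275  0.   ]
[(0.93, array([307., 256., 340., 294.])), (0.59, array([366., 229., 405., 261.])), (0.55, array([222., 154., 263., 180.]))]
mouse_nose 0.76 [316. 292.] [ 0.282 -0.455  0.025] [ 0.281 -0.46  -0.   ]
mouse_nose 0.66 [262. 160.] [ 0.634 -0.33   0.003] [ 0.635 -0.33   0.   ]
mouse_nose 0.62 [368. 229.] [ 0.438 -0.6    0.013] [ 0.44  -0.604  0.   ]
mouse_tail 0.97 [400. 255.] [ 0.372 -0.672  0.025] [ 0.373 -0.683  0.   ]
mouse_tail 0.77 [336. 258.] [ 0.366 -0.515  0.005] [ 0.367 -0.516  0.   ]
mouse_tail 0.68 [223. 175.] [ 0.593 -0.221  0.002] [ 0.594 -0.221  0.   ]
dock 0.67 [253. 221.] [ 0.465 -0.303  0.001] [ 0.465 -0.303  0.   ]
dock 0.49 [265. 160.] [ 0.636 -0.338 -0.001] [ 0.635 -0.338  0.   ]
dock_mouth 0.97 [256. 216.] [ 0.478 -0.31   0.002] [ 0.478 -0.31   0.   ]
steel_cup 0.47 [283. 139.] [ 0.686 -0.387  0.021] [ 0.695 -0.389  0.   ]
eraser 0.66 [115. 231.] [0.439 0.054 0.015] [0.441 0.059 0.   ]
clip_tin 0.69 [311. 150.] [ 0.662 -0.463  0.005] [ 0.664 -0.464  0.   ]
```

View pics/top0.png

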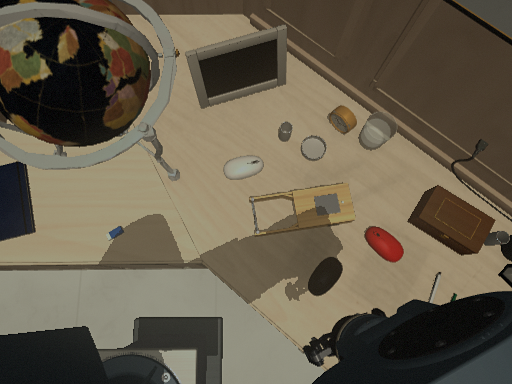

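View pics/scene0c.png

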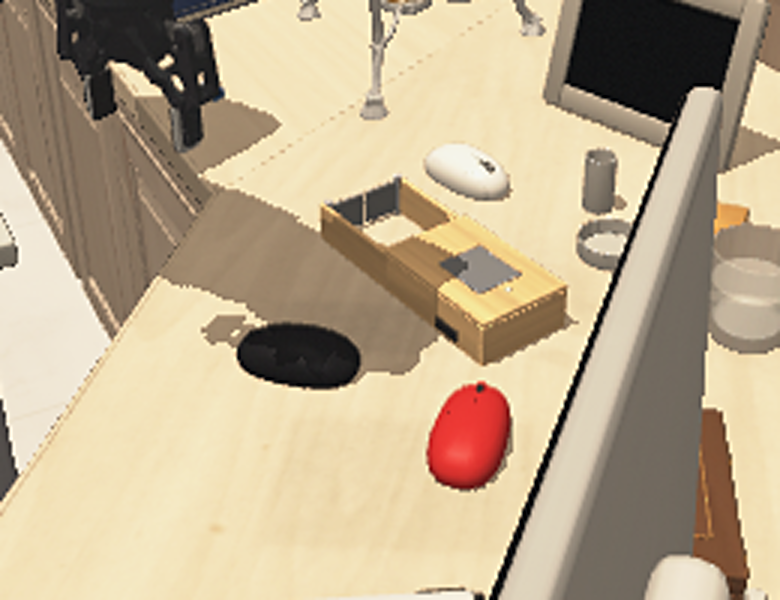

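Top view: the white mouse is at pixel (243,167) with its wheel at about (257,161), pointing right. The dock mouth is at about (255,215), the bay runs right to (355,200), the cup is at (285,130) and the tin at (314,148). The scene view agrees. Next I fit precise poses from depth.

```bash
cat >> h.py <<'E'
def fit(pts):
    (c,s,a)=cv2.minAreaRect((pts[:,:2]*1000).astype(np.float32)); 
    if s[0]<s[1]: a+=90; s=s[::-1]
    a=(a+90)%180-180 if True else a
    if a>0: a-=180
    return np.round(c,1),np.round(s,1),round(a,1)
E
python3 - <<'E'
from h import *
for c in ["top0","scene0"]:
    p=dict(np.load(c+".npz")); X=cloud(p); im=p["image"].astype(int)
    z=X[...,2]
    def reg(x0,x1,y0,y1,z0,z1): return (X[...,0]>x0)&(X[...,0]<x1)&(X[...,1]>y0)&(X[...,1]<y1)&(z>z0)&(z<z1)&(p["depth"]>0)
    m=reg(.54,.70,-.36,-.19,.006,.045); n,l,st,_=cv2.connectedComponentsWithStats(m.astype(np.uint8)); k=1+np.argmax(st[1:,4]); print(c,"mouse",fit(X[l==k]),st[1:,4], z[l==k].max())
    m=reg(.36,.6,-.62,-.27,.034,.06); n,l,st,_=cv2.connectedComponentsWithStats(m.astype(np.uint8)); k=1+np.argmax(st[1:,4]); print("dock",fit(X[l==k]),st[1:,4],np.percentile(z[l==k],[5,50,95]))
    m=reg(.36,.6,-.62,-.27,.045,.06);print("roof",fit(X[m]),m.sum())
p=dict(np.load("top0.npz"));cv2.imwrite("pics/t1.png",cv2.resize(p["image"][120:250,210:370],None,fx=5,fy=4.6,interpolation=2)[:600,:800])
E
```

```text
top0 mouse (array([ 610.7, -277.1]), array([108.6,  59.2]), -162.6) [  1   1   1   1   1 755   1   1   1   1   1   1   1   1] 0.04053440345698933
dock (array([ 489.5, -425.4]), array([257.7,  98.6]), -171.8) [  16    1    2 2566    1   33    1] [0.04138189 0.04944942 0.05246924]
roof (array([ 489.7, -426.7]), array([255.1,  98.3]), -171.8) 2228
scene0 mouse (array([ 606.6, -284.3]), array([105.1,  51.9]), -164.3) [363] 0.039158315735151605
dock (array([ 489.8, -430.3]), array([257.5, 102.9]), -172.1) [   6 1585    6    3    1] [0.03611738 0.04852202 0.05128265]
roof (array([ 490.2, -429.7]), array([257.2, 101. ]), -171.7) 1150
```

View pics/t1.png

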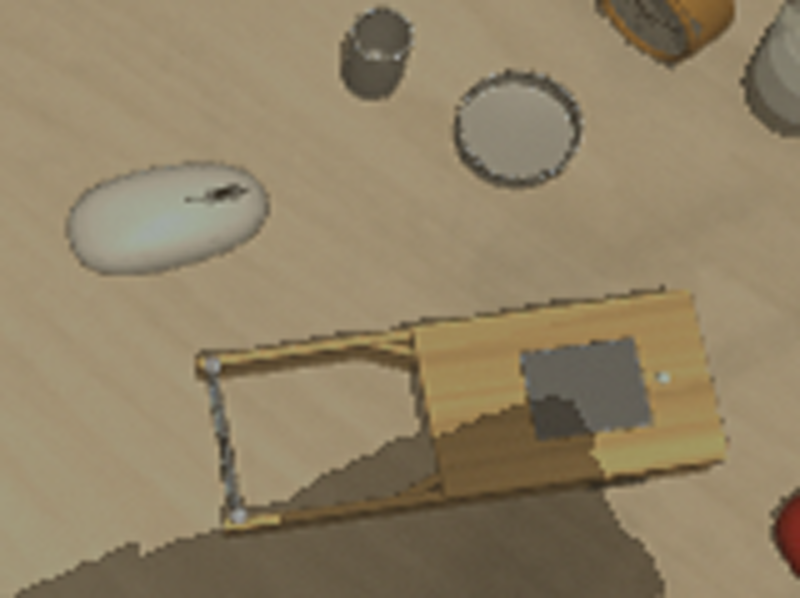

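The fits agree (minAreaRect angle is offset by 90°): mouse centre (0.610, −0.279) with yaw −72.6°, dock mouth (0.473, −0.308) with yaw −81.8°. Sizes match the given ones. Moving above the mouse.

Request:
send_rows --targets '[[[0.055, 0.003, 0], -10.5], [[0.11, 0.005, 0], -21], [[0.165, 0.008, 0.01], -31.5], [[0.22, 0.01, 0.02], -42], [[0.275, 0.012, 0.035], -52.5], [[0.33, 0.015, 0.05], -63], [[0.385, 0.017, 0.07], -73.5], [[0.426, 0.018, 0.09], -81.4]]' --fingers -1 --squeeze 25

```text
time_s: 2.0
tcp_pos: [0.6116, -0.2781, 0.1404]
ee_rot: [3.141, 0.0, 1.88]
force: [0.4, -1.9, 0.7]
finger_gap: 0.0851
finger_force: 0.0
```

```bash
cat >> h.py <<'E'
def to(x,y,z,yawdeg):
    s=manip.observe(); p=s["tcp_pos"]; w=s["ee_rot"][2]
    d=np.array([x,y,z])-p
    print("t",round(s["time_s"],2),"tcp",np.round(p,4),"rot",np.round(np.degrees(s["ee_rot"]),2),"F",np.round(s["force"],2),"gap",round(s["finger_gap"],4))
    print("shift",np.round([d[0]*np.cos(w)+d[1]*np.sin(w),d[0]*np.sin(w)-d[1]*np.cos(w),-d[2]],4),"spin",round((np.degrees(w)-yawdeg+180)%360-180,2))
D=np.radians(-81.8);M0=np.array([.473,-.308])
def dk(x,y=0): return M0+x*np.array([np.cos(D),np.sin(D)])+y*np.array([-np.sin(D),np.cos(D)])
E
python3 - <<'E'
from h import *
to(.610,-.279,-.002,107.4)
p=read_camera("wrist"); cv2.imwrite("pics/w1.png",p["image"])
X=cloud(p);z=X[...,2]
m=((z>.006)&(z<.045)&(np.hypot(X[...,0]-.61,X[...,1]+.28)<.08)&(p["depth"]>0))
print(fit(X[m]),m.sum())
E
```

```text
t 2.0 tcp [ 0.6116 -0.2781  0.1404] rot [179.99   0.   107.7 ] F [ 0.39 -1.9   0.74] gap 0.0851
shift [-0.0004 -0.0018  0.1424] spin 0.3
(array([ 610.5, -277.6]), array([108.5,  59.6]), -167.8) 6286
```

View pics/w1.png

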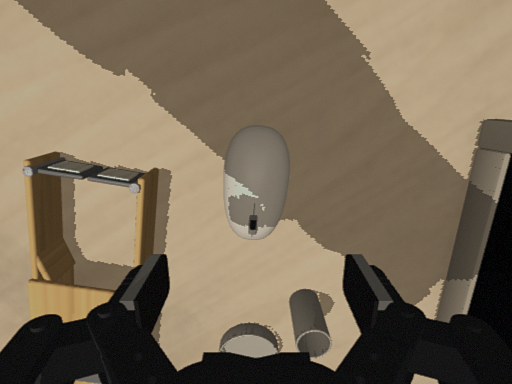

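The wrist view shows the white mouse, wheel at (253,222), axis tilted about 4° from the image vertical. The centre matches, and its yaw is about −77°, so I'll descend with a +4.7° turn.

Request:
send_rows --targets '[[[0, -0.001, 0.03], 4.7], [[0, -0.001, 0.07], 4.7], [[0, -0.001, 0.105], 4.7], [[0, -0.001, 0.13], 4.7], [[0, -0.001, 0.14], 4.7], [[0, -0.001, 0.14], 4.7]]'

```text
time_s: 2.8
tcp_pos: [0.6086, -0.2797, 0.0013]
ee_rot: [-3.141, -0.0, 1.791]
force: [0.5, 0.5, 0.3]
finger_gap: 0.0852
finger_force: 0.0
```

Request:
send_rows --targets '[[[0, 0, 0], 0], [[0, 0, 0], 0], [[0, 0, 0], 0], [[0, 0, 0], 0], [[0, 0, 0], 0], [[0, 0, 0], 0]]' --fingers 1 --squeeze 25

```text
time_s: 3.55
tcp_pos: [0.6095, -0.2801, 0.0029]
ee_rot: [3.14, 0.001, 1.791]
force: [-1.6, 0.2, 8.9]
finger_gap: 0.058
finger_force: 25.1
```

Run:
```python
from h import *
x,y=dk(-.082); print(x,y)
to(x,y,.03,98.2)
```

```text
0.461304427436148 -0.2268383490655613
t 3.55 tcp [ 0.6095 -0.2801  0.0029] rot [1.7990e+02 8.0000e-02 1.0264e+02] F [-1.63  0.16  8.92] gap 0.058
shift [ 0.0844 -0.1329 -0.0271] spin 4.44
```

Gripped. Lift, carry over to the mouth and stay about 20 mm up.

Request:
send_rows --targets '[[[0, 0, -0.015], 0], [[0, 0, -0.03], 0], [[0.02, -0.03, -0.03], 2], [[0.042, -0.066, -0.03], 4.4], [[0.063, -0.1, -0.03], 4.4], [[0.078, -0.123, -0.03], 4.4], [[0.0844, -0.133, -0.03], 4.4], [[0.0844, -0.133, -0.03], 4.4]]'

```text
time_s: 4.55
tcp_pos: [0.4609, -0.2267, 0.0321]
ee_rot: [3.141, 0.001, 1.715]
force: [1.7, 0.4, -0.9]
finger_gap: 0.0578
finger_force: 59.5
```

Run:
```python
from h import *
x,y=dk(-.082)
to(x,y,.005,98.2)
for c in ["wrist","top"]:
    p=read_camera(c); cv2.imwrite(f"pics/{c}2.png",p["image"])
    X=cloud(p);z=X[...,2]
    m=(z>.034)&(z<.06)&(X[...,0]>.38)&(X[...,0]<.6)&(X[...,1]<-.29)&(X[...,1]>-.58)
    if c=="wrist":
        for n in ["mouse_nose","mouse_tail","dock_mouth"]:
            for d in tip_of(n,p)[:2]: print(n,d["conf"],d["point"],np.round(P(p,*d["point"]),3),np.round(P(p,*d["point"],.02),3))
    for n in ["mouse_nose","mouse_tail","dock_mouth"]:
        if c=="top":
            for d in tip_of(n,p)[:3]: print(n,d["conf"],d["point"],np.round(P(p,*d["point"],.02),3))
    print(c,fit(X[m]),m.sum())
```

```text
t 4.55 tcp [ 0.4609 -0.2267  0.0321] rot [1.7994e+02 4.0000e-02 9.8230e+01] F [ 1.67  0.36 -0.91] gap 0.0578
shift [-0.0001  0.0004  0.0271] spin 0.03
mouse_nose 0.79 [277.0, 346.9] [ 0.476 -0.257  0.061] [ 0.486 -0.297  0.02 ]
mouse_tail 0.88 [234.6, 157.3] [ 0.443 -0.183  0.001] [ 0.444 -0.179  0.02 ]
dock_mouth 0.64 [252.5, 356.7] [ 0.459 -0.217  0.106] [ 0.471 -0.308  0.02 ]
wrist (array([0., 0.]), array([0., 0.]), -90.0) 0
mouse_nose 0.85 [311.6, 292.2] [ 0.282 -0.445  0.02 ]
mouse_nose 0.81 [365.6, 229.3] [ 0.438 -0.592  0.02 ]
mouse_nose 0.58 [246.6, 210.2] [ 0.491 -0.285  0.02 ]
mouse_tail 0.96 [402.4, 259.4] [ 0.36  -0.679  0.02 ]
mouse_tail 0.67 [337.6, 256.8] [ 0.368 -0.515  0.02 ]
dock_mouth 0.83 [258.5, 216.4] [ 0.474 -0.316  0.02 ]
top (array([ 489.7, -425.7]), array([257.9,  98.8]), -171.8) 2561
```

View pics/wrist2.png

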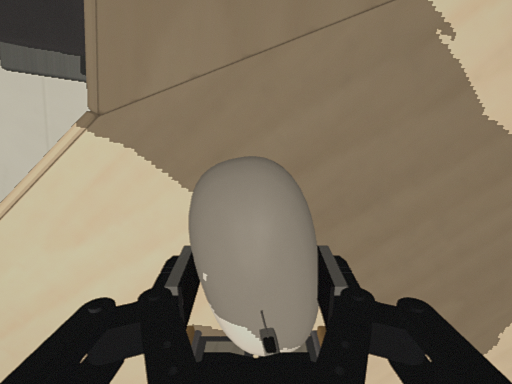

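The mouse looks tilted in the grip, with its nose skewed right in the image, so I'll measure it.

Run:
```python
from h import *
from scipy.optimize import least_squares
p=read_camera("wrist");X=cloud(p);z=X[...,2];g=p["image"].min(-1)
m=(z>.034)&(z<.075)&(g>85)&(np.hypot(X[...,0]-.461,X[...,1]+.227)<.075)
n,l,st,_=cv2.connectedComponentsWithStats(m.astype(np.uint8));k=1+np.argmax(st[1:,4]);m=l==k
print(st[k],fit(X[m]),z[m].max())
v,u=np.where(m);print(cv2.minAreaRect(np.stack([u,v],1).astype(np.float32)))
Q=X[m]
for lo in (.045,.052,.058,.062): 
    q=Q[Q[:,2]>lo]; c=q[:,:2].mean(0); w,V=np.linalg.eigh(np.cov(q[:,:2].T)); print(lo,len(q),np.round(c,4),np.degrees(np.arctan2(V[1,1],V[0,1])),fit(q))
# symmetric: mirror test about a line
b=None
from scipy.spatial import cKDTree
q=Q[Q[:,2]>.040]
best=[]
for a in np.arange(-95,-60,1.):
  for o in np.arange(-.008,.0081,.002):
    d=np.array([np.cos(np.radians(a)),np.sin(np.radians(a))]);nn=np.array([-d[1],d[0]])
    r=q[::5,:2]-[.461,-.227]; s=r@nn-o; mir=np.c_[q[::5,:2]-2*np.outer(s,nn),q[::5,2]]
    dd,_=cKDTree(q).query(mir); best.append((np.mean(np.minimum(dd,.006)),a,o))
print(sorted(best)[:5])
```

```text
[  188   157   132   199 19897] (array([ 461.6, -223.8]), array([103.7,  60.4]), -158.3) 0.06400704671455379
((254.78378295898438, 255.70269775390625), (199.9091796875, 124.94322967529297), 80.53767395019531)
0.045 18953 [ 0.4596 -0.2136] 109.89046459987877 (array([ 462.9, -224.3]), array([101.8,  57.3]), -157.6)
0.052 15635 [ 0.4609 -0.2178] 110.16542161182792 (array([ 462.3, -225.4]), array([89.2, 53.3]), -161.7)
0.058 8692 [ 0.4621 -0.2222] 109.12818701764724 (array([ 464. , -228.3]), array([69.2, 42.6]), -158.9)
0.062 1155 [ 0.4632 -0.2247] 107.64493172068337 (array([ 465.1, -225.4]), array([36.3, 26.9]), -150.7)
[(np.float64(0.0004642193569352869), np.float64(-71.0), np.float64(0.002)), (np.float64(0.0004697907313904774), np.float64(-70.0), np.float64(0.002)), (np.float64(0.0004969825335081173), np.float64(-72.0), np.float64(0.002)), (np.float64(0.0005149660763813125), np.float64(-69.0), np.float64(0.002)), (np.float64(0.0005501116765840436), np.float64(-73.0), np.float64(0.002))]
```

The mouse sits at −70.5° in the grip, 11° off the tool, so I rotate the hand to align it with the dock and set it down.

Request:
send_rows --targets '[[[0, -0.001, 0], 5.5], [[0, -0.002, 0], 11.3], [[0, -0.002, 0.012], 11.3], [[0, -0.002, 0.024], 11.3], [[0, -0.002, 0.028], 11.3], [[0, -0.002, 0.028], 11.3]]'

```text
time_s: 5.75
tcp_pos: [0.4587, -0.227, 0.003]
ee_rot: [3.141, 0.0, 1.519]
force: [0.4, -1.3, 3.2]
finger_gap: 0.0581
finger_force: 50.9
```

```bash
cat >> h.py <<'E'
from scipy.spatial import cKDTree
def sym(z0,c,a0,pic=None):
    p=pic or read_camera("wrist");X=cloud(p);z=X[...,2];g=p["image"].min(-1)
    m=(z>z0)&(z<.075)&(g>85)&(np.hypot(X[...,0]-c[0],X[...,1]-c[1])<.075)
    n,l,st,_=cv2.connectedComponentsWithStats(m.astype(np.uint8));k=1+np.argmax(st[1:,4]);q=X[l==k]
    best=[]
    for a in np.arange(a0-14,a0+14,1.):
      for o in np.arange(-.008,.0081,.001):
        d=np.array([np.cos(np.radians(a)),np.sin(np.radians(a))]);nn=np.array([-d[1],d[0]])
        r=q[::7,:2]-c; s=r@nn-o; mir=np.c_[q[::7,:2]-2*np.outer(s,nn),q[::7,2]]
        dd,_=cKDTree(q).query(mir); best.append((round(float(np.mean(np.minimum(dd,.006))),5),float(a),round(float(o),4)))
    print("sym",sorted(best)[:4],fit(q),len(q),q[:,2].max()); return q
E
python3 - <<'E'
from h import *
to(*dk(-.020,-.002),.004,86.9)
c=dk(-.082); q=sym(.008,c,-81.8)
d=(q[:,:2]-M0)@np.array([np.cos(D),np.sin(D)]); e=(q[:,:2]-M0)@np.array([-np.sin(D),np.cos(D)])
print("dockx",d.min(),d.max(),"docky",e.min(),e.max())
E
```

```text
t 5.75 tcp [ 0.4587 -0.227   0.003 ] rot [1.7999e+02 3.0000e-02 8.7030e+01] F [ 0.44 -1.26  3.24] gap 0.0581
shift [-0.0609  0.0126 -0.001 ] spin 0.13
sym [(0.00046, -83.8, -0.001), (0.00047, -82.8, -0.001), (0.00049, -84.8, -0.001), (0.00053, -81.8, -0.001)] (array([ 460.4, -222.9]), array([102.5,  59. ]), -173.0) 20469 0.03712431970789547
dockx -0.13723525394534195 -0.03464527578549382 docky -0.030076589235433035 0.029459662871612776
```

Aligned to within about 1° and centred. Push the nose through the flap.

Request:
send_rows --targets '[[[-0.01, 0.002, -0.001], -1], [[-0.02, 0.004, -0.001], -1], [[-0.03, 0.006, -0.001], -1], [[-0.04, 0.008, -0.001], -1], [[-0.05, 0.01, -0.001], -1], [[-0.061, 0.0126, -0.001], -1], [[-0.061, 0.0126, -0.001], -1], [[-0.061, 0.0126, -0.001], -1]]'

```text
time_s: 6.8
tcp_pos: [0.4679, -0.2884, 0.0043]
ee_rot: [3.141, 0.0, 1.535]
force: [0.3, 1.0, -1.5]
finger_gap: 0.0579
finger_force: 50.4
```

Run:
```python
from h import *
to(*dk(-.020,-.002),.004,86.9)
q=sym(.008,dk(-.02),-81.8)
p=read_camera("top"); a=p["image"]; b=read_camera("scene")["image"]
cv2.imwrite("pics/c3.png",np.hstack([cv2.resize(a[180:250,200:320],(480,280),interpolation=2),cv2.resize(b[190:260,190:260],(280,280),interpolation=2)]))
```

```text
t 6.8 tcp [ 0.4679 -0.2884  0.0043] rot [1.7999e+02 1.0000e-02 8.7940e+01] F [ 0.35  0.97 -1.49] gap 0.0579
shift [-0.0001  0.0003  0.0003] spin 1.04
sym [(0.00047, -81.8, 0.0), (0.00049, -82.8, 0.0), (0.0005, -80.8, 0.0), (0.00051, -83.8, -0.001)] (array([ 469.1, -285.2]), array([104.2,  60.4]), -171.1) 20447 0.03805195916376805
```

View pics/c3.png

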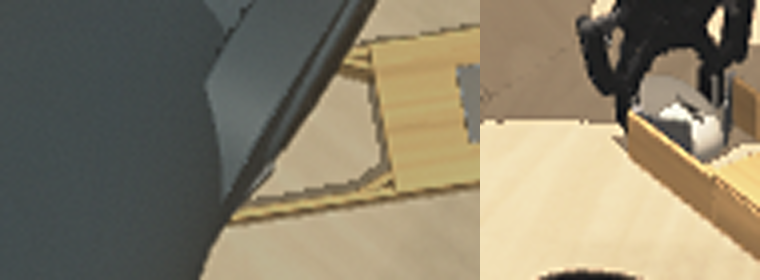

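Mouse at dock x = −20 mm, aligned, nose 35 mm in, leaves open. Back off slightly, open partly and lift out.

Request:
send_rows --targets '[[[0.004, -0.001, 0], 0], [[0.004, -0.001, 0], 0]]'

```text
time_s: 7.2
tcp_pos: [0.4669, -0.2837, 0.0043]
ee_rot: [-3.142, -0.0, 1.535]
force: [-0.4, 3.5, -1.9]
finger_gap: 0.0582
finger_force: 50.3
```

Request:
send_rows --targets '[[[0, 0, 0], 0], [[0, 0, 0], 0], [[0, 0, -0.015], 0], [[0, 0, -0.04], 0], [[0.02, 0, -0.075], 0], [[0.05, -0.008, -0.09], -5], [[0.09, -0.015, -0.09], -10], [[0.11, -0.02, -0.09], -10]]' --fingers -0.6

```text
time_s: 8.2
tcp_pos: [0.4514, -0.1725, 0.0957]
ee_rot: [3.14, 0.001, 1.71]
force: [0.2, -0.2, 0.5]
finger_gap: 0.0686
finger_force: 0.0
```

Run:
```python
from h import *
to(*dk(-.15,0),.03,98.2)
p=read_camera("wrist"); cv2.imwrite("pics/w4.png",p["image"])
X=cloud(p);z=X[...,2];g=p["image"].min(-1)
q=sym(.010,dk(-.03),-81.8,p)
d=(q[:,:2]-M0)@np.array([np.cos(D),np.sin(D)]); e=(q[:,:2]-M0)@np.array([-np.sin(D),np.cos(D)])
print("dockx",d.min(),d.max(),"docky",e.min(),e.max())
```

```text
t 8.2 tcp [ 0.4514 -0.1725  0.0957] rot [1.7988e+02 5.0000e-02 9.8000e+01] F [ 0.2 -0.2  0.5] gap 0.0686
shift [0.0129 0.002  0.0657] spin -0.2
sym [(0.0007, -88.8, -0.003), (0.00075, -89.8, -0.004), (0.00075, -86.8, -0.002), (0.00076, -87.8, -0.003)] (array([ 466.2, -254.6]), array([102. ,  60.1]), -173.0) 5735 0.036594292914882476
dockx -0.10489549312092862 -0.0028023169440390496 docky -0.029199772063123217 0.03130873961114788
```

View pics/w4.png

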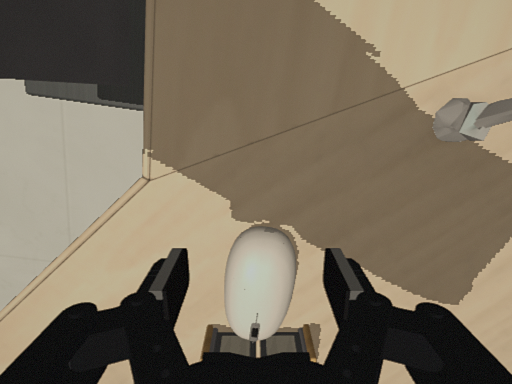

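The springs pushed the mouse back out: tail at about −107 mm, nose at the flap line, still aligned. The wrist view shows it at (260,280) with the leaves shut behind the wheel end. Now I'll set the fingers about 30 mm apart as a cradle behind the tail.

Request:
send_rows --targets '[[[0.003, 0.002, 0.03], -0.2], [[0.003, 0.002, 0.06], -0.2], [[0.003, 0.002, 0.08], -0.2], [[0.003, 0.002, 0.0897], -0.2], [[0.003, 0.002, 0.0897], -0.2], [[0.003, 0.002, 0.0897], -0.2]]' --fingers 0.29

```text
time_s: 9.0
tcp_pos: [0.4531, -0.1708, 0.0054]
ee_rot: [3.141, 0.001, 1.712]
force: [-0.3, 0.2, -0.7]
finger_gap: 0.0302
finger_force: 0.0
```

Run:
```python
from h import *
to(*dk(-.03,0),.006,98.2)
```

```text
t 9.0 tcp [ 0.4531 -0.1708  0.0054] rot [1.7994e+02 4.0000e-02 9.8120e+01] F [-0.34  0.19 -0.73] gap 0.0302
shift [-0.1086  0.0002 -0.0006] spin -0.08
```

Request:
send_rows --targets '[[[-0.012, 0, 0], 0], [[-0.022, 0, 0], 0], [[-0.03, 0, 0], 0], [[-0.038, 0, 0], 0], [[-0.046, 0, 0], 0], [[-0.054, 0, 0], 0], [[-0.062, 0, 0], 0], [[-0.07, 0, 0], 0]]'

```text
time_s: 10.0
tcp_pos: [0.4626, -0.24, 0.0047]
ee_rot: [3.141, -0.0, 1.713]
force: [0.2, 4.4, 3.2]
finger_gap: 0.0304
finger_force: 2.6
```

Run:
```python
from h import *
to(*dk(.02,0),.006,98.2)
p=read_camera("wrist"); cv2.imwrite("pics/w5.png",p["image"])
q=sym(.010,dk(-.02),-81.8,p)
d=(q[:,:2]-M0)@np.array([np.cos(D),np.sin(D)]); e=(q[:,:2]-M0)@np.array([-np.sin(D),np.cos(D)])
print("dockx",d.min(),d.max(),"docky",e.min(),e.max())
```

```text
t 10.0 tcp [ 0.4626 -0.24    0.0047] rot [ 1.7998e+02 -3.0000e-02  9.8160e+01] F [0.18 4.44 3.15] gap 0.0304
shift [-0.0888  0.0006 -0.0013] spin -0.04
sym [(0.00049, -81.8, 0.0), (0.0005, -82.8, 0.0), (0.00052, -84.8, -0.001), (0.00052, -83.8, -0.001)] (array([ 466.3, -261.3]), array([42.1, 36.4]), -82.4) 5877 0.050241478034028494
dockx -0.06535142687900308 -0.028737621271046024 docky -0.021075675166419783 0.021008054251940994
```

View pics/w5.png

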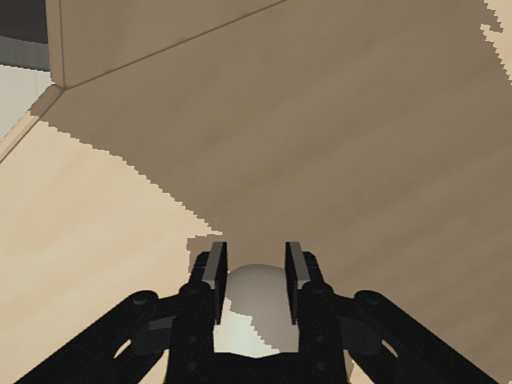

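The tail is nested centrally between the fingers at (258,290) and aligned. Continuing.

Request:
send_rows --targets '[[[-0.008, 0, -0.001], 0], [[-0.016, 0, -0.001], 0], [[-0.024, 0, -0.001], 0], [[-0.032, 0, -0.001], 0], [[-0.04, 0, -0.001], 0], [[-0.048, 0, -0.001], 0], [[-0.056, 0, -0.001], 0], [[-0.06, 0, -0.001], 0]]'

```text
time_s: 11.05
tcp_pos: [0.471, -0.2997, 0.0056]
ee_rot: [3.142, 0.0, 1.713]
force: [0.3, 0.6, -0.3]
finger_gap: 0.0305
finger_force: 0.7
```

Request:
send_rows --targets '[[[-0.006, 0, 0], 0], [[-0.012, 0, 0], 0], [[-0.018, 0, 0], 0], [[-0.024, 0, 0], 0], [[-0.029, 0, 0], 0], [[-0.029, 0, 0], 0]]'

```text
time_s: 11.8
tcp_pos: [0.475, -0.3282, 0.0055]
ee_rot: [-3.141, 0.0, 1.713]
force: [0.2, 0.2, -1.3]
finger_gap: 0.0302
finger_force: 2.0
```

Run:
```python
from h import *
to(*dk(.04,0),.006,98.2)
p=read_camera("wrist")
q=sym(.010,dk(.06),-81.8,p)
d=(q[:,:2]-M0)@np.array([np.cos(D),np.sin(D)]); e=(q[:,:2]-M0)@np.array([-np.sin(D),np.cos(D)])
print("dockx",d.min(),d.max(),"docky",e.min(),e.max())
```

```text
t 11.8 tcp [ 0.475  -0.3282  0.0055] rot [-1.7999e+02  2.0000e-02  9.8130e+01] F [ 0.2   0.23 -1.33] gap 0.0302
shift [-0.0197  0.0009 -0.0005] spin -0.07
sym [(0.00046, -81.8, 0.0), (0.00048, -80.8, 0.0), (0.00049, -83.8, -0.001), (0.00049, -82.8, -0.001)] (array([ 479. , -350.5]), array([42.4, 36.5]), -82.6) 5885 0.05077760252990793
dockx 0.024737487997869845 0.061467447119977627 docky -0.021439915460236693 0.020973679024696937
```

Tail at about 24 mm, nose at about 133 mm. I'll advance 18 mm, then feel for the pad in small steps.

Request:
send_rows --targets '[[[-0.004, 0, 0], 0], [[-0.008, 0, 0], 0], [[-0.012, 0, 0], 0], [[-0.016, 0, 0], 0], [[-0.018, 0, 0], 0], [[-0.018, 0, 0], 0]]'

```text
time_s: 12.6
tcp_pos: [0.4776, -0.346, 0.0056]
ee_rot: [3.142, 0.0, 1.713]
force: [-0.1, -0.6, 0.3]
finger_gap: 0.0306
finger_force: 1.8
```

Request:
send_rows --targets '[[[-0.001, 0, 0], 0], [[-0.002, 0, 0], 0], [[-0.003, 0, 0], 0], [[-0.004, 0, 0], 0], [[-0.004, 0, 0], 0]]'

```text
time_s: 13.22
tcp_pos: [0.4782, -0.3497, 0.0056]
ee_rot: [3.142, 0.0, 1.713]
force: [-0.4, 0.5, 0.6]
finger_gap: 0.0304
finger_force: 1.7
```

Request:
send_rows --targets '[[[-0.001, 0, 0], 0], [[-0.002, 0, 0], 0], [[-0.003, 0, 0], 0], [[-0.004, 0, 0], 0], [[-0.004, 0, 0], 0]]'

```text
time_s: 13.85
tcp_pos: [0.4788, -0.3537, 0.0056]
ee_rot: [3.142, 0.0, 1.713]
force: [0.6, -0.1, 0.2]
finger_gap: 0.0298
finger_force: 0.1
```

Request:
send_rows --targets '[[[-0.001, 0, 0], 0], [[-0.002, 0, 0], 0], [[-0.003, 0, 0], 0], [[-0.004, 0, 0], 0], [[-0.004, 0, 0], 0]]'

```text
time_s: 14.48
tcp_pos: [0.4793, -0.3576, 0.0056]
ee_rot: [3.142, 0.0, 1.713]
force: [0.7, 0.2, 0.0]
finger_gap: 0.0303
finger_force: 0.1
```

Request:
send_rows --targets '[[[-0.001, 0, 0], 0], [[-0.002, 0, 0], 0], [[-0.003, 0, 0], 0], [[-0.004, 0, 0], 0], [[-0.004, 0, 0], 0]]'

```text
time_s: 15.1
tcp_pos: [0.4799, -0.3616, 0.0056]
ee_rot: [3.142, 0.0, 1.713]
force: [0.0, 0.5, 0.6]
finger_gap: 0.0299
finger_force: 0.2
```

Request:
send_rows --targets '[[[-0.001, 0, 0], 0], [[-0.002, 0, 0], 0], [[-0.003, 0, 0], 0], [[-0.004, 0, 0], 0], [[-0.004, 0, 0], 0]]'

```text
time_s: 15.72
tcp_pos: [0.4804, -0.3654, 0.0056]
ee_rot: [-3.142, -0.0, 1.713]
force: [-0.3, 2.2, 0.2]
finger_gap: 0.0303
finger_force: 0.8
```

Possible contact (Fy +2.2). Smaller steps.

Request:
send_rows --targets '[[[-0.001, 0, 0], 0], [[-0.002, 0, 0], 0], [[-0.002, 0, 0], 0]]'

```text
time_s: 16.1
tcp_pos: [0.4805, -0.3671, 0.0055]
ee_rot: [-3.141, -0.001, 1.713]
force: [-1.0, 5.1, 1.4]
finger_gap: 0.0303
finger_force: 2.3
```

Request:
send_rows --targets '[[[-0.001, 0, 0], 0], [[-0.002, 0, 0], 0], [[-0.002, 0, 0], 0], [[-0.002, 0, 0], 0]]'

```text
time_s: 16.6
tcp_pos: [0.4807, -0.3686, 0.0055]
ee_rot: [-3.141, -0.002, 1.713]
force: [-3.2, 8.1, 3.9]
finger_gap: 0.0305
finger_force: 3.8
```

Run:
```python
from h import *
to(*dk(.06,0),.006,98.2)
q=sym(.010,dk(.09),-81.8)
d=(q[:,:2]-M0)@np.array([np.cos(D),np.sin(D)]); print(d.min())
to(*dk(.06,0),.006,98.2)
```

```text
t 16.6 tcp [ 0.4807 -0.3686  0.0055] rot [-1.7999e+02 -9.0000e-02  9.8160e+01] F [-3.22  8.15  3.87] gap 0.0305
shift [ 0.0011  0.001  -0.0005] spin -0.04
sym [(0.00047, -80.8, 0.0), (0.00048, -81.8, 0.0), (0.00049, -82.8, 0.0), (0.00049, -79.8, 0.0)] (array([ 484.3, -390.2]), array([42.3, 37.3]), -81.6) 6011 0.05110075386256567
0.06430900062804634
t 16.65 tcp [ 0.4807 -0.3686  0.0055] rot [-1.7999e+02 -9.0000e-02  9.8160e+01] F [-2.23  7.62  3.45] gap 0.0304
shift [ 0.0011  0.001  -0.0005] spin -0.04
```

Nose at about 174 mm, within the pad's range, at about 8 N. One more millimetre, hold, then ease off and lift.

Request:
send_rows --targets '[[[-0.001, 0, 0], 0], [[-0.001, 0, 0], 0], [[-0.001, 0, 0], 0]]'

```text
time_s: 17.02
tcp_pos: [0.4807, -0.3693, 0.0054]
ee_rot: [-3.141, -0.002, 1.713]
force: [-2.1, 10.0, 4.2]
finger_gap: 0.0305
finger_force: 4.8
```

Request:
send_rows --targets '[[[0.002, 0, 0], 0], [[0.004, 0, 0], 0], [[0.006, 0, 0], 0], [[0.008, 0, 0], 0], [[0.01, 0, 0], 0], [[0.01, 0, 0], 0]]'

```text
time_s: 17.77
tcp_pos: [0.4797, -0.3605, 0.0057]
ee_rot: [3.142, 0.0, 1.713]
force: [0.1, 0.4, -0.1]
finger_gap: 0.0304
finger_force: 0.0
```

Run:
```python
from h import *
to(*dk(.05,0),.006,98.2)
q=sym(.010,dk(.08),-81.8)
d=(q[:,:2]-M0)@np.array([np.cos(D),np.sin(D)]); print(d.min())
```

```text
t 17.77 tcp [ 0.4797 -0.3605  0.0057] rot [1.800e+02 1.000e-02 9.815e+01] F [ 0.1   0.42 -0.13] gap 0.0304
shift [ 0.0029  0.0008 -0.0003] spin -0.05
sym [(0.00046, -81.8, 0.0), (0.00047, -80.8, 0.0), (0.00048, -82.8, 0.0), (0.0005, -79.8, 0.0)] (array([ 483.8, -384.7]), array([42.8, 34.3]), -82.4) 5536 0.05093081979667284
0.06018746916601136
```

Pad released, force zero, tail at about 60 mm. Lift straight out slowly.

Request:
send_rows --targets '[[[0, 0, -0.008], 0], [[0, 0, -0.02], 0], [[0, 0, -0.035], 0], [[0, 0, -0.055], 0], [[0, 0, -0.08], 0], [[0, 0, -0.11], 0], [[0.03, 0, -0.13], 0], [[0.06, 0, -0.13], 0]]'

```text
time_s: 18.82
tcp_pos: [0.472, -0.3012, 0.1383]
ee_rot: [3.139, 0.002, 1.712]
force: [0.1, 0.6, -0.1]
finger_gap: 0.0303
finger_force: 0.0
```

Request:
send_rows --targets '[[[0.06, 0, -0.02], 0], [[0.09, -0.05, -0.02], 0], [[0.09, -0.08, -0.02], 0], [[0.09, -0.08, -0.02], 0]]'

```text
time_s: 19.32
tcp_pos: [0.3781, -0.2233, 0.157]
ee_rot: [3.14, 0.001, 1.712]
force: [0.1, -0.2, 0.3]
finger_gap: 0.0302
finger_force: 0.0
```

Run:
```python
from h import *
to(*dk(.05,0),.006,98.2)
for c in ["wrist","scene","top"]:
    p=read_camera(c); cv2.imwrite(f"pics/{c}9.png",p["image"])
    print(c,[(d["conf"],np.round(d["rect"])) for d in search_frame("dock",p)[:1]])
    X=cloud(p); d=(X[...,:2]-M0)@np.array([np.cos(D),np.sin(D)]); e=(X[...,:2]-M0)@np.array([-np.sin(D),np.cos(D)])
    m=(abs(e)<.035)&(d>.0)&(d<.103)&(X[...,2]>.006)&(X[...,2]<.041)
    h,_=np.histogram(d[m],np.arange(0,.11,.01)); print(h)
a=cv2.imread("pics/wrist9.png");b=cv2.imread("pics/scene9.png");t=cv2.imread("pics/top9.png")
cv2.imwrite("pics/f.png",np.vstack([np.hstack([cv2.resize(a,(400,300)),cv2.resize(b[190:265,200:300],(400,300),interpolation=2)]),np.hstack([cv2.resize(t[120:250,200:370],(400,300),interpolation=2),np.zeros((300,400,3),np.uint8)])]))
```

```text
t 19.32 tcp [ 0.3781 -0.2233  0.157 ] rot [1.7994e+02 6.0000e-02 9.8100e+01] F [ 0.12 -0.16  0.34] gap 0.0302
shift [-0.1472  0.0821  0.151 ] spin -0.1
wrist [(0.76, array([280., 255., 389., 384.]))]
[ 2  0  0  0  0  0  0  0  0 22]
scene [(0.85, array([223., 206., 309., 275.]))]
[118   0   0   0   0   0   0   1   0   0]
top [(0.84, array([255., 185., 358., 234.]))]
[ 0  0  0  0  1  0 50 77 89 95]
```

View pics/f.png

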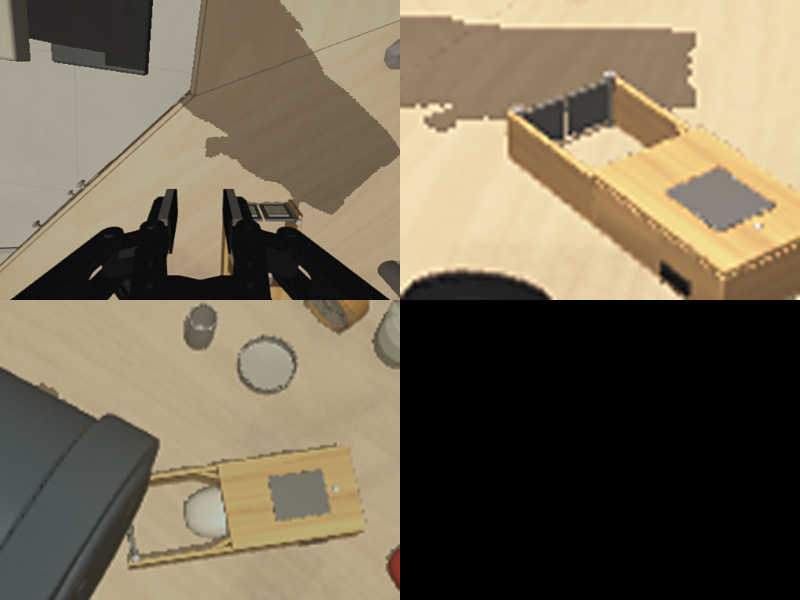

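The final views show both leaves shut at the mouth and the mouse tail inside at about 60 mm (top crop at (205,510)). The cup, the tin and the garage have not moved, and the hand is clear.

```bash
python3 -c "
from rig import order
print(order.sign_off())"
```

```text
the job is handed in; nothing more can be done
None
```

I handed the job in at about 19.5 s. The mouse went nose first through the flap and was pressed on the charging pad with about 8–10 N. It now rests inside with its tail about 60 mm behind the flap line; both leaves look shut and the hand is clear. The sign-off returned no verdict.

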